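# Clamp a filter pair in a bayonet filter cell

## Task

Lay the green filter flat and centred on the round platen of the spring clamp cell, and the amber filter centred on top of it. Then set the black cap with the orange ears on the stack with its ears square across the line of the claws, push it down against the spring as far as it goes, turn it a quarter turn clockwise (seen from above) so that the ears run under the claws up to the red stops, and finish while still gripping the cap's handle and holding it pushed fully down. Leave the blue filter and the other things on the bench where they are.

Things in the scene. Friction and masses are not known exactly. Their poses are not given: they have to be found in the camera images.
- green_center (a point): centre of the green filter: a disc 50 mm in diameter and 10 mm thick with a black rim and a green face, lying flat on the bench at the start; this point is half-way up (5 mm above its underside), z up along its axis; 30 to 55 g
- amber_center (a point): centre of the amber (orange-yellow) filter: same shape and size as the green one, point 5 mm above its underside
- blue_center (a point): centre of the blue filter: same shape and size, not needed, to be left where it is
- cell_base (a point): the spring clamp cell, screwed to the bench: white base plate 140 x 100 x 12 mm (x by y). This point: centre of its underside, on the bench and on the platen's axis; z up. Two aluminium claws stand on its x axis, at +x and -x (see claw). No part of the claws or red stops is nearer to the platen's axis than 35 mm or higher than 63 mm
- claw (a point): the cell's +x claw, point under the overhang on the cell's x axis, 40 mm from the platen's axis, 57 mm up; same axes. Post's inner face 49 mm from the axis; overhang 24 mm wide (y), from 35 mm outward, underside 57 and top 63 mm up. On its -y side a red stop (face at y -9 mm) halts an ear that comes in clockwise from +y. The other claw is this one turned half round the axis
- platen_top (a point): centre of the top face of the steel platen, a plate 48 mm in diameter, 6 mm thick, on the cell's axis; its top is 36 mm above the bench when up. It goes straight down with the push
- platen (a joint): how far the platen is pressed down: 0 up, 0.010 m at its hard stop; the spring takes 3 N to start and 10 N at the stop. With both filters and the cap in place the ears pass under the claws only when it is pressed more than 5 mm; if the push is then let off, the spring lifts the ears against the claws at about 5 mm
- cap_grip (a point): point on the bayonet cap's axis 38 mm above its flat underside, at a good height to grip its handle: a black bar 44 mm long (x, the ears' direction) and 20 mm wide (y, the way to grip it), from 6 to 56 mm above the underside. z up; a half turn makes no difference; 0.08 to 0.16 kg. It stands upright on the bench at the start
- cap_base (a point): centre of the cap's underside, same axes: a black disc 52 mm in diameter, 6 mm thick, with two orange ears 16 mm wide (y), 6 mm thick, reaching 43 mm from the axis in +x and -x
- cleaner: cleaner bottle 48 mm in diameter, 120 mm tall, blue cap; origin under its centre; leave alone
- objective_a: steel microscope objective with a yellow band, 30 mm in diameter, 46 mm tall, standing; origin under its centre; leave alone
- objective_b: steel microscope objective with a blue band, same size; leave alone
- driver: screwdriver 150 mm long, lying; leave alone
- tray: empty steel tray 100 x 140 x 30 mm; origin under its centre; leave alone
- pot: white plastic pot 70 mm in diameter, 50 mm tall; origin under its centre; leave alone
Things that resemble listed ones, but are neither listed nor needed, are in the scene too. Leave any white look-alike of the part that bears green_center alone. Of the things that look like the part that bears cell_base, take the one that is farthest to the robot's left at the start.

How it is judged (in metres and radians):
On the way, in this order (a step that is already met when the one before it is completed fails the run):
1. the green filter lies flat and centred (within 6 mm) on the platen, let go (horizontal distance between green_center and platen_top below 0.006 m and z of green_center in the frame of platen_top between 0.002 and 0.008 m and angle between green_center's own z axis and vertical below 0.12 rad and contact force between the fingers and green below 0.1 N and linear speed of green below 0.02 m/s), for 0.2 s.
2. the amber filter lies flat and centred (within 6 mm) on the green one, let go (horizontal distance between each of green_center, amber_center and platen_top below 0.006 m and z of green_center in the frame of platen_top between 0.002 and 0.008 m and angle between each of green_center, amber_center's own z axis and vertical below 0.12 rad and z of amber_center in the frame of platen_top between 0.012 and 0.018 m and contact force between the fingers and amber below 0.1 N and linear speed of amber below 0.02 m/s), for 0.2 s.
3. the cap, centred within 8 mm and with its ears square across the claws (within 25 degrees), presses the stack at least 6 mm down (horizontal distance between cap_grip and platen_top below 0.008 m and angle between the x axis of cap_grip and the x axis of cell_base, either way round above 1.134 rad and value of joint platen above 0.006 m and contact force between cap and amber above 2 N), for 0.05 s.
At the end, for the whole second after the job is handed in: Green, then amber, flat on the platen within 6 mm of its axis; cap flat on them within 8 mm of the axis, ears within 0.2 rad of the claw line, platen pressed over 6.5 of its 10 mm (more than the claws alone keep), fingers still holding the cap (horizontal distance between each of green_center, amber_center and platen_top below 0.006 m and z of green_center in the frame of platen_top between 0.002 and 0.008 m and angle between each of green_center, amber_center, cap_grip's own z axis and vertical below 0.12 rad and z of amber_center in the frame of platen_top between 0.012 and 0.018 m and value of joint platen above 0.0065 m and angle between the x axis of cap_grip and the x axis of cell_base, either way round below 0.2 rad and horizontal distance between cap_grip and platen_top below 0.008 m and z of cap_grip in the frame of platen_top between 0.055 and 0.061 m and contact force between cap and amber above 4 N and contact force between the fingers and cap above 4 N); the arm keeps its last pose, push and grip.
It fails at once if the blue filter is moved by more than 20 mm (distance of blue_center from where it was at the start of the episode above 0.02 m).
It fails at once if another bystander (bottle, objectives, screwdriver, tray, pot) is moved by more than 20 mm (distance of any of cleaner, objective_a, objective_b, driver, tray, pot from where it was at the start of the episode above 0.02 m).
It also fails if it takes over 58 s, if anything falls off the work surface, if the arm or the gripper's body presses on something with over 40 N, if the wrist force passes 120 N, or if a joint passes its speed limit or range.

## Robot

A 7-joint arm with a two-finger parallel gripper is mounted at the origin on the work surface. World frame = base frame: x ahead of the robot, y to its left, z up, the work surface at z = 0. Lengths are in m, angles in degrees, forces in N, time in s.
With the tool pointing down it reaches from about 0.4 to 0.875 m from the base axis. Payload 6.5 kg.
Tool frame: the origin (TCP) lies between the finger pads; the fingertips stand robot.tip_extent ahead of it and the grasp point (between the pads) lies 3 mm ahead of it (robot.tip_extent is the distance from the TCP to the fingertips, in m); z points along the fingers, y is the line along which they close (so a half turn about z gives the same grasp; the last joint's range is limited). The gripper opens to 85 mm and grips with 20 to 120 N. Pads are 22 mm wide; open, the fingers measure 114 mm over their backs; the gripper's body (76 mm by 85 mm) begins 54 mm behind the grasp point. The pads swing forward as they close: fully open they stand 13 mm farther back than shut.
Start: joints at [70.462, 30.733, -0.252, 88.115, 0.149, 61.152, -4.079], TCP at [0.176, -0.626, 0.23] pointing down, gripper open.
Joint ranges: [-154.64, 154.64], [-21.42, 123.67], [-72.66, 72.17], [13.99, 137.28], [-74.86, 254.86], [10.95, 109.41], [-158.01, 158.01]. Speed limits (degrees/s): [136.94, 136.94, 180, 180, 180, 180, 180].

## Interface

Orientations are given as [roll, pitch, yaw] about the fixed x, y, z axes, in that order (R = Rz(yaw) Ry(pitch) Rx(roll)).
In Python, from plant import robot, snapshot gives the robot as it stands.
- The arm moves only by the tool send_rows, never from a script. Its argument "moves" is a list of rows, each an object of numbers: "gripper": the closure, from 0 (fully open) to 1 (shut); "dx", "dy", "dz": the shift along the tool's x, y, z in mm; "turn": the turn about the tool's z in degrees. In form: [{"gripper": .., "dx": .., "dy": .., "dz": .., "turn": ..}, ...]. A call has 1 to 20 rows; each row is the pose to reach, as a shift and turn from the pose commanded when the call began, along the tool's axes at that moment; what a row does not reach only later rows make up. A row lasts 1/8 s, in which the tool goes at most 62.5 mm and 10.7 degrees, less where a joint would pass 70% of its speed; a pose out of reach is approached as far as the arm can. A call with a gripper value outside its range is refused whole. The fingers move at their own pace and stop on an object; "newtons" is the grip in N (left out, the last holds). Time passes only in rows, so rows that repeat a pose let the fingers close. It gives the time, the measured TCP pose, the force, the opening and the grip force at its end, in the units of the state.
- robot.read_state(): the state, without advancing time (a new reading comes with each control period).
- snapshot(name): name is "scene" or "top" or "wrist"; returns a dict with "image" (400x640x3 uint8, red, green, blue), "fx", "fy", "cx", "cy" (pixels), "xyz" and "attitude" of the camera in the world. Camera axes: x right, y up, looking along -z (the intrinsics and any distortion apply to the point x, -y, -z); pixel columns grow to the right and rows downward; lengths in m; the calibration is good to about 2 mm. A picture is of the moment at which its call begins. There is no depth.
- robot.job_done(): hands the job in; it is judged then, once.
The state is a dict: "clock": time; "qpos": joint angles; "qd": joint speeds; "joint_torque": joint torques, N m; "position": TCP position; "ee_rot": TCP orientation; "ft_force": force on the tool from outside, world axes, zero at the start; "ft_torque": the same for the moment, N m; "gripper_width": opening from 0.0 (shut) to 1.0 (fully open); "finger_force": force on a finger pad.
Only numpy, scipy, OpenCV 4.12 (cv2) and the standard library are available. Lean on these libraries where they do the work, as an engineer would, in place of code of your own. Each camera call takes 0.05 s, during which the arm holds its last target. There are 200 camera calls.

## Working session

There is one attempt and no reset: what is moved stays moved. The work goes in short steps, Python scripts to look and compute and a tool call to move; the robot and the scene stay as the last step left them, time stands still between calls to the robot, and variables do not carry over. Pictures are saved under pics/ and viewed, at most 10 in all, crops included, and the job is handed in when it is done.

Besides the shell and the picture viewer there is one more tool, called after ">>>" by a JSON object that holds its "api" and its "payload". send_rows: Moves the arm, as the interface text tells. Its arguments: {"type":"object","properties":{"moves":{"type":"array","items":{"type":"object","properties":{"gripper":{"type":"number"},"dx":{"type":"number"},"dy":{"type":"number"},"dz":{"type":"number"},"turn":{"type":"number"}}}},"newtons":{"type":"number"}},"required":["moves"]}

```bash
mkdir -p pics; ls; cat > h.py <<'E'
import numpy as np,cv2
from plant import robot,snapshot
from scipy.spatial.transform import Rotation as R
def rot(a): return R.from_euler('xyz',a,degrees=True).as_matrix()
def snap(n,f):
    s=snapshot(n); cv2.imwrite(f'pics/{f}.png',cv2.cvtColor(s['image'],cv2.COLOR_RGB2BGR)); np.save(f'pics/{f}.npy',s,allow_pickle=True); return s
def load(f): return np.load(f'pics/{f}.npy',allow_pickle=True).item()
def ray(s,u,v):
    d=np.array([(u-s['cx'])/s['fx'],-(v-s['cy'])/s['fy'],-1.]); return np.array(s['xyz']),rot(s['attitude'])@d
def at(s,u,v,z):
    o,d=ray(s,u,v); return o+d*(z-o[2])/d[2]
def proj(s,p):
    c=rot(s['attitude']).T@(np.array(p)-s['xyz']); return s['cx']-s['fx']*c[0]/c[2], s['cy']+s['fy']*c[1]/c[2]
E
python3 - <<'E'
from h import *
for n in ['top','scene','wrist']:
    s=snap(n,n+'0'); print(n,{k:v for k,v in s.items() if k!='image'})
print(robot.read_state(),robot.tip_extent)
E
```

```text
pics
top {'fx': 424.7018125786633, 'fy': 424.7018125786633, 'cx': 318.403651405926, 'cy': 199.1863197928582, 'xyz': array([0.39038867, 0.01797093, 1.30321221]), 'attitude': array([ 5.18790111e+00,  2.79801884e-03, -9.02451312e+01])}
scene {'fx': 500.775483948412, 'fy': 500.775483948412, 'cx': 325.743019019298, 'cy': 202.70987289918915, 'xyz': array([ 1.21970624, -0.78659655,  0.88124753]), 'attitude': array([53.04073181,  0.67257195, 42.91000373])}
wrist {'fx': 308.7256642266357, 'fy': 308.7256642266357, 'cx': 324.21702192876546, 'cy': 204.39485369308392, 'xyz': array([ 0.25670208, -0.6027185 ,  0.373385  ]), 'attitude': array([-19.0826774 ,   0.11906759, -74.29225107])}
{'clock': 0.15, 'qpos': array([70.46312968, 30.76812577, -0.25352696, 88.15541162,  0.14771354,
       61.15264544, -4.07990618]), 'qd': array([-0.00829877, -0.05970192,  0.00854087, -0.17930547, -0.0080986 ,
       -0.07551503, -0.07977299]), 'joint_torque': array([ 1.81011488e-03, -5.83787441e+01,  1.04979873e+00, -2.59352624e+01,
        1.24148323e-02,  6.38580663e-03,  1.19369193e-05]), 'position': array([ 0.17623207, -0.62516244,  0.22912323]), 'ee_rot': array([-1.79924308e+02,  4.99175071e-03,  1.57462496e+01]), 'ft_force': array([-0.33845762, -0.81150224,  0.13307229]), 'ft_torque': array([-0.00343403,  0.01783375, -0.03457217]), 'finger_force': 0.0, 'gripper_width': 1.0032092521651597} 0.022
```

View pics/top0.png

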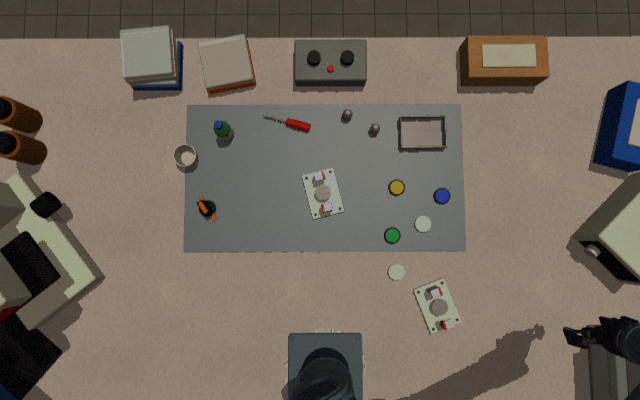

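View pics/scene0.png

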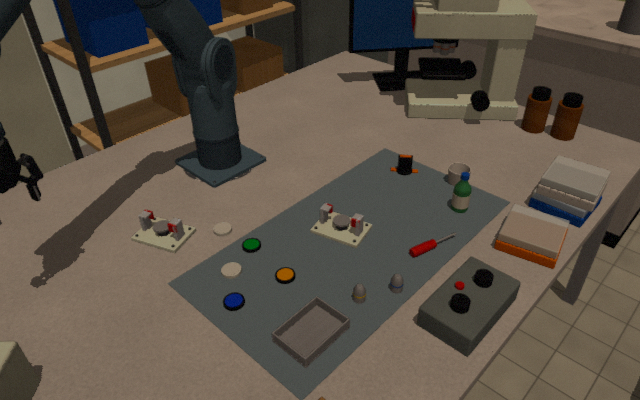

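The top view shows two cells. One is on the mat at pixel (322,193) and the other is off the mat at (437,306). Image left is +y, so the cell at (322,193) is farther to the robot's left and is the one to use. There is one green disc at (392,235). The white look-alikes at (423,224) and (396,271) are to be left alone. Amber is at (397,187), blue at (442,196) and the cap at (207,208). Next I confirm these in one crop and measure.

```bash
cat >> h.py <<'E'
def masks(s):
    h=cv2.cvtColor(s['image'],cv2.COLOR_RGB2HSV)
    M=lambda lo,hi: cv2.inRange(h,np.array(lo),np.array(hi))
    return dict(green=M((45,120,60),(75,255,255)),amber=M((17,150,80),(30,255,255)),orange=M((5,170,100),(16,255,255)),
      white=M((0,0,130),(179,60,255)),red=M((0,180,60),(4,255,255)) )
def blobs(m,amin=15):
    n,l,st,c=cv2.connectedComponentsWithStats(m)
    return [(int(st[i,4]),c[i].round(1).tolist(),(l==i).astype(np.uint8)) for i in range(1,n) if st[i,4]>=amin]
E
python3 - <<'E'
from h import *
t=load('top0'); s=load('scene0')
for nm,im in (('top',t),('scene',s)):
    for k,m in masks(im).items():
        if k=='red': continue
        for a,c,b in blobs(m):
            z={'green':.01,'amber':.01,'orange':.003,'white':.012}[k]
            p=at(im,*c,z)
            if .2<p[0]<.85 and -.5<p[1]<.5:
                e=''
                if k=='white':
                    pts=np.argwhere(b)[:,::-1]; P=np.array([at(im,*q,z)[:2] for q in pts]).astype(np.float32)
                    r=cv2.minAreaRect(P); e=np.round(np.r_[r[0],r[1],r[2]],4)
                print(nm,k,a,c,p.round(4),e)
i=t['image'][:,:,::-1]
C=lambda u,v:cv2.resize(i[v-35:v+35,u-45:u+45],None,fx=4.2,fy=4.2,interpolation=cv2.INTER_CUBIC)
cv2.imwrite('pics/c1.png',np.vstack([np.hstack([C(322,193),C(400,215)]),np.hstack([C(207,208),C(437,306)])]))
E
```

```text
top green 151 [392.0, 235.0] [ 0.3977 -0.2053  0.01  ] 
top amber 150 [396.4, 186.9] [ 0.5446 -0.2217  0.01  ] 
top orange 49 [202.7, 207.0] [0.4859 0.3727 0.003 ] 
top orange 28 [213.1, 217.2] [0.4544 0.3402 0.003 ] 
top white 134534 [315.8, 222.5] [0.4365 0.0257 0.012 ] [4.89600e-01 1.39000e-02 2.02030e+00 1.13870e+00 8.97559e+01]
top white 755 [418.2, 133.8] [ 0.7096 -0.2923  0.012 ] [ 0.7113 -0.3007  0.0786  0.1175  2.1755]
top white 148 [187.7, 158.0] [0.6367 0.4195 0.012 ] [6.35200e-01 4.18800e-01 4.32000e-02 4.06000e-02 8.97546e+01]
top white 1129 [323.3, 191.9] [0.5299 0.0025 0.012 ] [5.27900e-01 4.60000e-03 1.40800e-01 9.89000e-02 1.40593e+01]
top white 208 [422.9, 223.2] [ 0.433  -0.2995  0.012 ] [ 0.4337 -0.2998  0.0467  0.0478 44.0317]
scene green 99 [464.4, 187.2] [0.6803 0.3899 0.01  ] 
scene green 124 [250.9, 243.5] [ 0.3991 -0.2067  0.01  ] 
scene amber 155 [284.8, 273.7] [ 0.5456 -0.2231  0.01  ] 
scene orange 22 [405.0, 155.5] [0.4355 0.4288 0.003 ] 
scene orange 15 [392.8, 168.9] [0.4543 0.3364 0.003 ] 
scene orange 22 [414.5, 170.5] [0.5111 0.3748 0.003 ] 
scene white 17 [324.9, 206.9] [0.4374 0.0365 0.012 ] [4.37800e-01 3.63000e-02 1.15000e-02 1.88000e-02 4.20392e+01]
scene white 15 [358.1, 217.1] [0.5377 0.0641 0.012 ] [5.3710e-01 6.4300e-02 9.6000e-03 1.7800e-02 7.2332e+01]
```

View pics/c1.png

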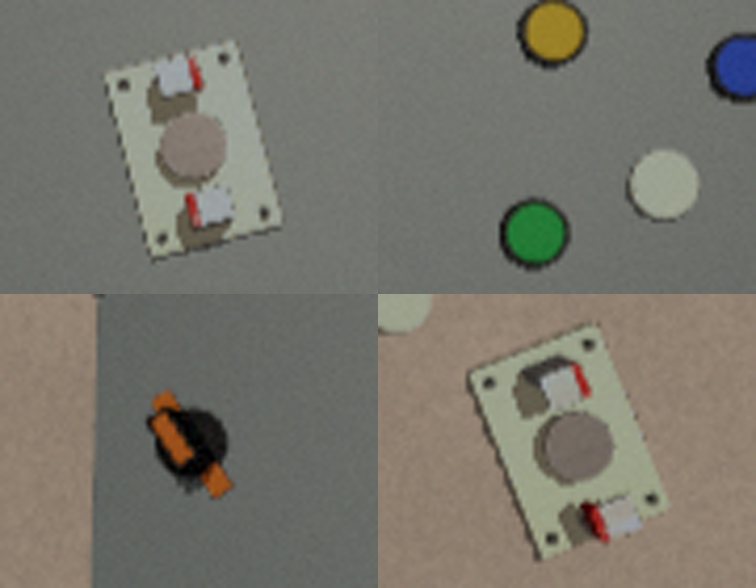

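The crop confirms it: the top-left cell is the one on the mat, with its long axis near vertical in the image and a red stop on the right of its upper claw. Green is in the upper-right crop, below the amber one. The cap's ears run from upper left to lower right. I'll move above green and refine with the wrist camera.

>>> {"api": "send_rows", "payload": {"moves": [{"gripper":0,"dx":327,"dy":-343,"dz":60,"turn":1.7},{"gripper":0,"dx":327,"dy":-343,"dz":60,"turn":1.7},{"gripper":0,"dx":327,"dy":-343,"dz":60,"turn":1.7},{"gripper":0,"dx":327,"dy":-343,"dz":60,"turn":1.7},{"gripper":0,"dx":327,"dy":-343,"dz":60,"turn":1.7},{"gripper":0,"dx":327,"dy":-343,"dz":60,"turn":1.7},{"gripper":0,"dx":327,"dy":-343,"dz":60,"turn":1.7},{"gripper":0,"dx":327,"dy":-343,"dz":60,"turn":1.7},{"gripper":0,"dx":327,"dy":-343,"dz":60,"turn":1.7},{"gripper":0,"dx":327,"dy":-343,"dz":60,"turn":1.7},{"gripper":0,"dx":327,"dy":-343,"dz":60,"turn":1.7},{"gripper":0,"dx":327,"dy":-343,"dz":60,"turn":1.7}]}}

```text
clock: 1.65
position: [0.3976, -0.2077, 0.1698]
ee_rot: [180.0, 0.0, 13.9]
ft_force: [-0.4, -0.0, -0.3]
gripper_width: 1.001
finger_force: 0.0
```

```bash
cat >> h.py <<'E'
def go(st,p,yaw=None):
    "shift in tool axes (mm) to world xyz p and turn to yaw"
    T=rot(st['ee_rot']); d=T.T@(np.array(p)-st['position'])*1000
    print('pos',st['position'].round(4),'rot',st['ee_rot'].round(2),'q1,q7',st['qpos'][[0,6]].round(1),'t',st['clock'],'shift',d.round(1), 'turn',None if yaw is None else round(st['ee_rot'][2]-yaw,1))
E
python3 - <<'E'
from h import *
w=snap('wrist','w1'); 
for k,z in (('green',.01),('amber',.01),('orange',.003)):
    for a,c,b in blobs(masks(w)[k],60): 
        P=[at(w,*q[0],z)[:2] for q in cv2.findContours(b,0,1)[0][0]]
        cc,r=cv2.minEnclosingCircle(np.array(P,np.float32)); print(k,a,c,at(w,*c,z).round(4),np.round(cc,4),round(r,4))
go(robot.read_state(),[.398,-.206,.03],14)
E
```

```text
green 1257 [322.3, 183.3] [ 0.3981 -0.2055  0.01  ] [ 0.3974 -0.2058] 0.021
amber 1965 [381.0, 29.8] [ 0.5448 -0.2223  0.01  ] [ 0.5443 -0.2224] 0.0207
pos [ 0.3977 -0.2075  0.1698] rot [179.99   0.    13.95] q1,q7 [ 30.9 -58.5] t 1.7 shift [  0.7  -1.4 139.8] turn -0.0
```

View pics/w1.png

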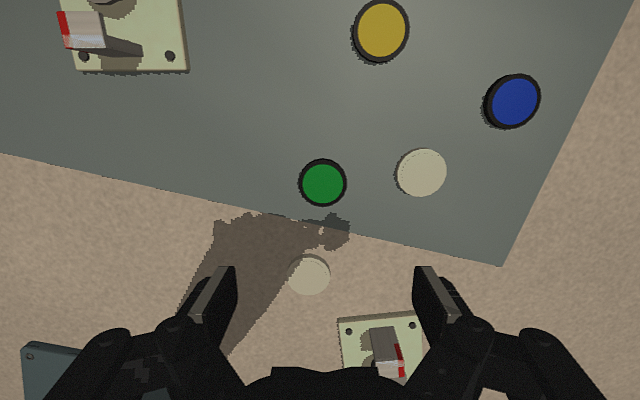

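The wrist view shows green at (322,183), amber at (381,30), blue at (512,101), and the white look-alike at (421,172). I'll descend on green with the fingers part-closed.

>>> {"api": "send_rows", "payload": {"moves": [{"gripper":0.2,"dx":0.8,"dy":-1.8,"dz":50},{"gripper":0.25,"dx":0.8,"dy":-1.8,"dz":100},{"gripper":0.25,"dx":0.8,"dy":-1.8,"dz":135},{"gripper":0.25,"dx":0.8,"dy":-1.8,"dz":135},{"gripper":0.25,"dx":0.8,"dy":-1.8,"dz":135}]}}

```text
validation failed for argument at $.mo...
```

```bash
python3 - <<'E'
from h import *
w=snap('wrist','w2'); print(robot.tip_extent)
go(robot.read_state(),[.398,-.2056,.025],14)
cv2.imwrite('pics/w2c.png',cv2.resize(w['image'][130:400,140:500,::-1],None,fx=2,fy=2))
E
```

```text
0.022
pos [ 0.3978 -0.2074  0.1698] rot [179.99  -0.    13.97] q1,q7 [ 30.9 -58.5] t 1.75 shift [  0.7  -1.7 144.8] turn -0.0
```

View pics/w2c.png

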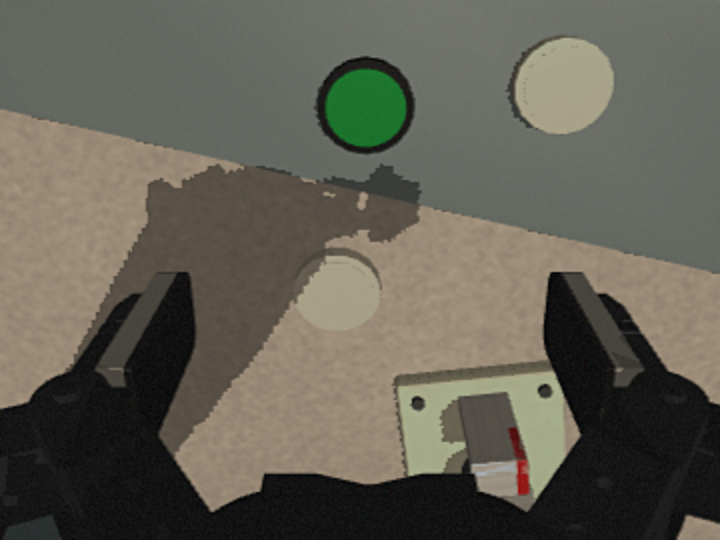

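The call was refused because the rows left out `turn`, so the arm hasn't moved. The picture is the same view, with green ahead of the open fingers. I'll resend with every field filled in.

>>> {"api": "send_rows", "payload": {"moves": [{"gripper":0.2,"dx":1,"dy":-2,"dz":50,"turn":0},{"gripper":0.25,"dx":1,"dy":-2,"dz":100,"turn":0},{"gripper":0.25,"dx":1,"dy":-2,"dz":140,"turn":0},{"gripper":0.25,"dx":1,"dy":-2,"dz":140,"turn":0},{"gripper":0.25,"dx":1,"dy":-2,"dz":140,"turn":0}]}}

```text
clock: 2.38
position: [0.3993, -0.205, 0.0309]
ee_rot: [179.9, -0.1, 14.0]
ft_force: [0.5, -0.3, 0.3]
gripper_width: 0.746
finger_force: 0.0
```

```bash
python3 - <<'E'
from h import *
print(robot.tip_extent)
s=snap('scene','s1'); st=robot.read_state(); go(st,[.398,-.2056,.025],14); print(st['ft_force'],st['gripper_width'])
u,v=map(int,proj(s,[.398,-.206,.03])); print(u,v)
cv2.imwrite('pics/s1c.png',cv2.resize(s['image'][v-40:v+40,u-50:u+50,::-1],None,fx=7,fy=7,interpolation=cv2.INTER_CUBIC))
E
```

```text
0.022
pos [ 0.3996 -0.2052  0.0313] rot [ 1.7991e+02 -1.2000e-01  1.4030e+01] q1,q7 [ 27.6 -63.6] t 2.425 shift [-1.7 -0.   6.3] turn 0.0
[-0.35340189 -0.41777592  0.63363017] 0.7488673763970195
250 237
```

View pics/s1c.png

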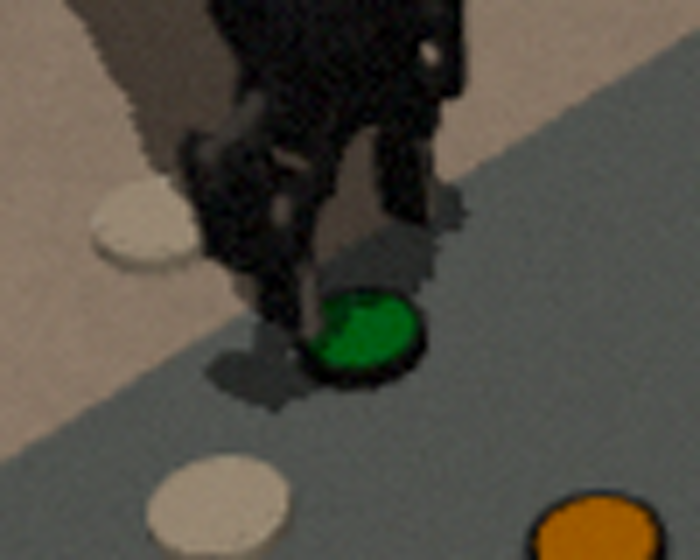

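Green lies between the fingers, with the near fingertip at crop (310,345). I'll work out that tip's height.

```bash
python3 - <<'E'
from h import *
s=load('s1'); st=robot.read_state(); T=rot(st['ee_rot'])
for z in (0,.005,.01,.015,.02,.025):
    p=at(s,244.3,246.3,z); print(z,p.round(3),(T.T@(p-st['position'])*1000).round(1))
E
```

```text
0 [ 0.385 -0.219  0.   ] [-17.3   9.8  31.3]
0.005 [ 0.39  -0.222  0.005] [-13.5  14.1  26.3]
0.01 [ 0.395 -0.225  0.01 ] [-9.7 18.4 21.3]
0.015 [ 0.4   -0.229  0.015] [-5.8 22.6 16.3]
0.02 [ 0.404 -0.232  0.02 ] [-2.  26.9 11.3]
0.025 [ 0.409 -0.235  0.025] [ 1.8 31.2  6.4]
```

>>> {"api": "send_rows", "payload": {"moves": [{"gripper":0.33,"dx":-1.5,"dy":0,"dz":5,"turn":0},{"gripper":0.33,"dx":-1.5,"dy":0,"dz":9,"turn":0},{"gripper":0.33,"dx":-1.5,"dy":0,"dz":10,"turn":0},{"gripper":0.33,"dx":-1.5,"dy":0,"dz":10,"turn":0}]}}

```text
clock: 2.92
position: [0.397, -0.2049, 0.0198]
ee_rot: [-180.0, 0.0, 14.0]
ft_force: [-0.4, 0.4, -0.4]
gripper_width: 0.668
finger_force: 0.0
```

```bash
python3 - <<'E'
from h import *
s=snap('scene','s2'); st=robot.read_state(); go(st,[.398,-.2056,.02],14); print(st['ft_force'],st['gripper_width'])
u,v=250,237
cv2.imwrite('pics/s2c.png',cv2.resize(s['image'][v-20:v+30,u-35:u+35,::-1],None,fx=10,fy=10,interpolation=cv2.INTER_CUBIC))
E
```

```text
pos [ 0.3971 -0.2049  0.0198] rot [180.    -0.    14.05] q1,q7 [ 27.4 -63.8] t 2.975 shift [ 0.7  0.9 -0.2] turn 0.1
[ 0.08845222  0.32417252 -0.92510116] 0.668326403713034
```

View pics/s2c.png

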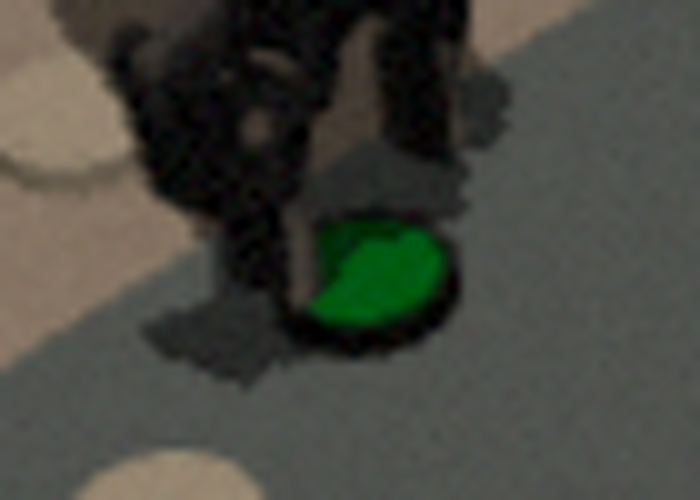

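>>> {"api": "send_rows", "payload": {"moves": [{"gripper":0.37,"dx":1,"dy":1,"dz":1,"turn":0},{"gripper":0.37,"dx":1,"dy":1,"dz":2,"turn":0},{"gripper":0.37,"dx":1,"dy":1,"dz":3,"turn":0}]}}

```text
clock: 3.35
position: [0.3982, -0.2056, 0.0167]
ee_rot: [-180.0, 0.0, 14.0]
ft_force: [-1.0, -0.9, -0.0]
gripper_width: 0.631
finger_force: 0.0
```

No contact with the bench yet. I'll close on the disc.

>>> {"api": "send_rows", "payload": {"moves": [{"gripper":0.6,"dx":0,"dy":0,"dz":0,"turn":0},{"gripper":0.6,"dx":0,"dy":0,"dz":0,"turn":0},{"gripper":0.6,"dx":0,"dy":0,"dz":0,"turn":0},{"gripper":0.6,"dx":0,"dy":0,"dz":0,"turn":0}], "newtons": 25}}

```text
clock: 3.85
position: [0.3983, -0.2057, 0.0168]
ee_rot: [180.0, -0.0, 14.0]
ft_force: [-0.5, 0.5, 0.3]
gripper_width: 0.402
finger_force: 0.0
```

The fingers closed to 34 mm with no force, so they missed or passed above the disc. I'll check with the cameras.

```bash
python3 - <<'E'
from h import *
ims=[]
for n in('scene','wrist'):
    s=snap(n,n+'3')
    for a,c,b in blobs(masks(s)['green'],20): print(n,a,c,at(s,*c,.01).round(4))
    ims.append(s['image'][:,:,::-1])
a=cv2.resize(ims[0][205:275,205:295],(720,560),interpolation=cv2.INTER_CUBIC)[:,100:500]
b=cv2.resize(ims[1][150:400,150:500],None,fx=1.12,fy=1.12)
b=cv2.copyMakeBorder(b,0,560-b.shape[0],0,0,cv2.BORDER_CONSTANT)
cv2.imwrite('pics/m3.png',np.hstack([a,b])); print(np.hstack([a,b]).shape)
E
```

```text
scene 113 [464.0, 187.4] [0.68   0.3881 0.01  ]
scene 59 [253.9, 244.1] [ 0.4068 -0.203   0.01  ]
wrist 3746 [324.1, 257.4] [ 0.3986 -0.2055  0.01  ]
(560, 792, 3)
```

View pics/m3.png

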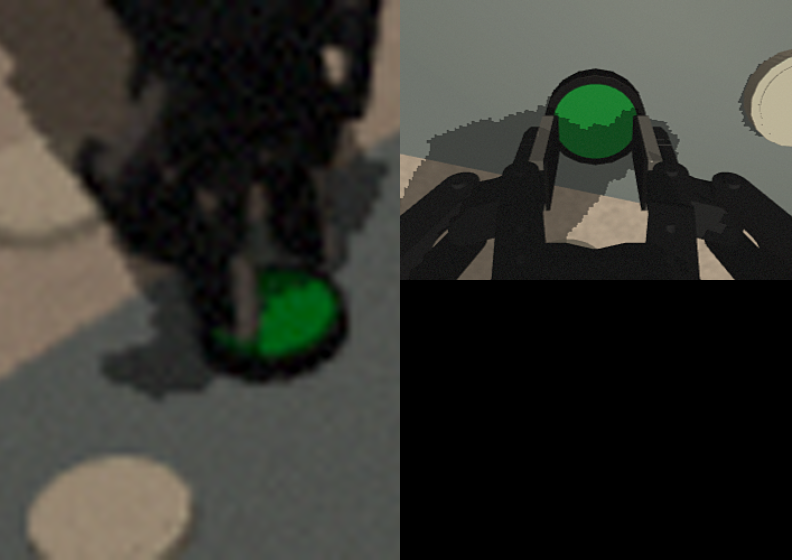

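The fingers are above the disc, with the tip edge at panel (240,340) over the green face. The tips reach less far past the TCP than I assumed. I'll reopen and feel my way down.

>>> {"api": "send_rows", "payload": {"moves": [{"gripper":0.33,"dx":0,"dy":0,"dz":-2,"turn":0},{"gripper":0.33,"dx":0,"dy":0,"dz":-2,"turn":0},{"gripper":0.33,"dx":0,"dy":0,"dz":0,"turn":0},{"gripper":0.33,"dx":0,"dy":0,"dz":2,"turn":0},{"gripper":0.33,"dx":0,"dy":0,"dz":4,"turn":0},{"gripper":0.33,"dx":0,"dy":0,"dz":4,"turn":0}]}}

```text
clock: 4.7
position: [0.3981, -0.2056, 0.0126]
ee_rot: [-180.0, 0.0, 14.1]
ft_force: [0.1, 0.7, -0.5]
gripper_width: 0.67
finger_force: 0.0
```

```bash
python3 - <<'E'
from h import *
from scipy.optimize import least_squares
# fingertip inner front corner (tool y=+w/2) seen in scene and (both) in wrist, closed to 34 mm, TCP z .0168
s=load('scene3');w=load('wrist3')
T=rot([180,0,14.]);p0=np.array([.3983,-.2057,.0168])
f=lambda q:np.r_[np.subtract(proj(s,p0+T@q),(247.5,247.5)),np.subtract(proj(w,p0+T@q),(364,254))]
r=least_squares(f,[0.011,.017,0]);print(r.x*1000,r.fun)
print(w['xyz'],w['attitude'])
E
```

```text
[ 4.44325033 21.22954914  3.05430962] [-0.08366935 -0.05268795 -0.00378679 -0.01986902]
[ 0.47932594 -0.18550523  0.16120296] [-1.90764217e+01  2.72365357e-02 -7.59942711e+01]
```

By triangulation the tips are only about 3 mm ahead of the TCP at this opening. I'll go down further and watch the force.

>>> {"api": "send_rows", "payload": {"moves": [{"gripper":0.35,"dx":0,"dy":0,"dz":2,"turn":0},{"gripper":0.35,"dx":0,"dy":0,"dz":4,"turn":0},{"gripper":0.35,"dx":0,"dy":0,"dz":5,"turn":0},{"gripper":0.35,"dx":0,"dy":0,"dz":5,"turn":0}]}}

```text
clock: 5.2
position: [0.3982, -0.2056, 0.0077]
ee_rot: [-180.0, 0.0, 14.0]
ft_force: [0.0, 0.4, 0.0]
gripper_width: 0.648
finger_force: 0.0
```

>>> {"api": "send_rows", "payload": {"moves": [{"gripper":0.37,"dx":0,"dy":0,"dz":1,"turn":0},{"gripper":0.37,"dx":0,"dy":0,"dz":2,"turn":0},{"gripper":0.6,"dx":0,"dy":0,"dz":2,"turn":0},{"gripper":0.6,"dx":0,"dy":0,"dz":2,"turn":0},{"gripper":0.6,"dx":0,"dy":0,"dz":2,"turn":0},{"gripper":0.6,"dx":0,"dy":0,"dz":2,"turn":0}], "newtons": 25}}

```text
clock: 5.95
position: [0.3999, -0.2065, 0.0076]
ee_rot: [179.9, -0.1, 14.0]
ft_force: [-3.1, 0.7, 26.4]
gripper_width: 0.401
finger_force: 13.1
```

The force is 26 N upward at a 34 mm opening, so the fingers are riding on the disc's top face. I'll lift, open, and go lower.

>>> {"api": "send_rows", "payload": {"moves": [{"gripper":0.6,"dx":0,"dy":0,"dz":-3,"turn":0},{"gripper":0.33,"dx":0,"dy":0,"dz":-6,"turn":0},{"gripper":0.33,"dx":0,"dy":0,"dz":-6,"turn":0},{"gripper":0.33,"dx":0,"dy":0,"dz":-6,"turn":0},{"gripper":0.33,"dx":0,"dy":0,"dz":-6,"turn":0}]}}

```text
clock: 6.58
position: [0.3981, -0.2056, 0.0116]
ee_rot: [-180.0, 0.0, 14.0]
ft_force: [-0.3, 0.2, -0.2]
gripper_width: 0.672
finger_force: 0.0
```

```bash
python3 - <<'E'
from h import *
w=snap('wrist','w4'); t=snap('scene','s4')
for s in (w,t):
  for a,c,b in blobs(masks(s)['green'],20): print(a,c,at(s,*c,.01).round(4))
st=robot.read_state(); go(st,[.398,-.2056,0],14); print(st['gripper_width'],st['finger_force'],st['ft_force'])
E
```

```text
4097 [324.4, 262.1] [ 0.3985 -0.2056  0.01  ]
112 [464.3, 187.3] [0.6804 0.3892 0.01  ]
64 [253.3, 244.7] [ 0.4074 -0.2055  0.01  ]
pos [ 0.3982 -0.2056  0.0117] rot [-1.7999e+02  1.0000e-02  1.4050e+01] q1,q7 [ 27.2 -64. ] t 6.675 shift [-0.2 -0.1 11.7] turn 0.0
0.6732791060504272 0.0 [-0.09932763  0.35691992  0.19444247]
```

Green is still in place.

>>> {"api": "send_rows", "payload": {"moves": [{"gripper":0.33,"dx":0,"dy":0,"dz":4,"turn":0},{"gripper":0.35,"dx":0,"dy":0,"dz":7,"turn":0},{"gripper":0.35,"dx":0,"dy":0,"dz":9,"turn":0},{"gripper":0.35,"dx":0,"dy":0,"dz":9,"turn":0}]}}

```text
clock: 7.18
position: [0.3981, -0.2056, 0.0026]
ee_rot: [-180.0, 0.0, 14.0]
ft_force: [-0.1, 0.5, -1.3]
gripper_width: 0.65
finger_force: 0.0
```

>>> {"api": "send_rows", "payload": {"moves": [{"gripper":0.36,"dx":0,"dy":0,"dz":1,"turn":0},{"gripper":0.36,"dx":0,"dy":0,"dz":2,"turn":0},{"gripper":0.36,"dx":0,"dy":0,"dz":3,"turn":0},{"gripper":0.36,"dx":0,"dy":0,"dz":3,"turn":0}]}}

```text
clock: 7.68
position: [0.3982, -0.2056, -0.0003]
ee_rot: [-180.0, 0.0, 14.0]
ft_force: [-0.2, 0.5, -0.4]
gripper_width: 0.641
finger_force: 0.0
```

>>> {"api": "send_rows", "payload": {"moves": [{"gripper":0.36,"dx":0,"dy":0,"dz":1,"turn":0},{"gripper":0.36,"dx":0,"dy":0,"dz":2,"turn":0},{"gripper":0.36,"dx":0,"dy":0,"dz":3,"turn":0},{"gripper":0.43,"dx":0,"dy":0,"dz":3,"turn":0},{"gripper":0.43,"dx":0,"dy":0,"dz":3,"turn":0},{"gripper":0.43,"dx":0,"dy":0,"dz":3,"turn":0}], "newtons": 25}}

```text
clock: 8.43
position: [0.3982, -0.2056, -0.0032]
ee_rot: [180.0, 0.0, 14.0]
ft_force: [-0.4, -0.1, 2.7]
gripper_width: 0.572
finger_force: 17.2
```

The fingers are at 0.572 with 17 N, which is roughly the disc's width. I'll command more closure to see whether it holds.

>>> {"api": "send_rows", "payload": {"moves": [{"gripper":0.5,"dx":0,"dy":0,"dz":3,"turn":0},{"gripper":0.6,"dx":0,"dy":0,"dz":3,"turn":0},{"gripper":0.7,"dx":0,"dy":0,"dz":3,"turn":0},{"gripper":0.7,"dx":0,"dy":0,"dz":3,"turn":0}], "newtons": 30}}

```text
clock: 8.93
position: [0.3985, -0.2056, -0.0042]
ee_rot: [180.0, -0.0, 14.1]
ft_force: [-7.7, 3.5, 37.9]
gripper_width: 0.572
finger_force: 44.2
```

It's gripped, holding at 0.572. My extra dz pressed it into the bench, so I'll lift now.

>>> {"api": "send_rows", "payload": {"moves": [{"gripper":0.7,"dx":0,"dy":0,"dz":-4,"turn":0},{"gripper":0.7,"dx":0,"dy":0,"dz":-30,"turn":0},{"gripper":0.7,"dx":0,"dy":0,"dz":-70,"turn":0},{"gripper":0.7,"dx":0,"dy":0,"dz":-120,"turn":0},{"gripper":0.7,"dx":0,"dy":0,"dz":-126,"turn":0},{"gripper":0.7,"dx":0,"dy":0,"dz":-126,"turn":0}], "newtons": 30}}

```text
clock: 9.68
position: [0.3981, -0.2057, 0.1196]
ee_rot: [180.0, -0.0, 14.0]
ft_force: [0.1, -0.4, -1.1]
gripper_width: 0.571
finger_force: 31.4
```

```bash
python3 - <<'E'
from h import *
w=snap('wrist','w5'); st=robot.read_state(); go(st,[.528,.0045,.12],14); print(st['gripper_width'],st['finger_force'],st['ft_force'])
for a,c,b in blobs(masks(w)['green'],60):
  for z in (.12,.125,.13): print(a,c,(rot(st['ee_rot']).T@(at(w,*c,z)-st['position'])*1000).round(1), np.sqrt(cv2.contourArea(cv2.convexHull(np.array([at(w,*q,z)[:2]*1000 for q in np.argwhere(b)[:,::-1]],np.float32)))/np.pi))
# cell: plate, platen
t=load('top0');s=load('scene0')
h=cv2.cvtColor(t['image'],cv2.COLOR_RGB2HSV); print('platen px',h[193,322],h[180,312],h[193,305])
cv2.imwrite('pics/w5c.png',w['image'][:,:,::-1])
E
```

```text
pos [ 0.3975 -0.2054  0.1189] rot [-1.7995e+02  7.0000e-02  1.4050e+01] q1,q7 [ 30.5 -60.7] t 9.725 shift [ 177.5 -171.9   -1.2] turn 0.0
0.5666333221613752 31.355708241462708 [ 0.28169564 -0.54706214 -0.56372208]
4841 [324.2, 279.1] [-8.4  0.5 -1.1] 22.636306986757234
4841 [324.2, 279.1] [-5.2  0.5 -6.1] 21.85036361919787
4841 [324.2, 279.1] [ -2.    0.5 -11.1] 21.06441746150662
platen px [ 14  36 133] [24 52 98] [ 35  13 116]
```

View pics/w5c.png

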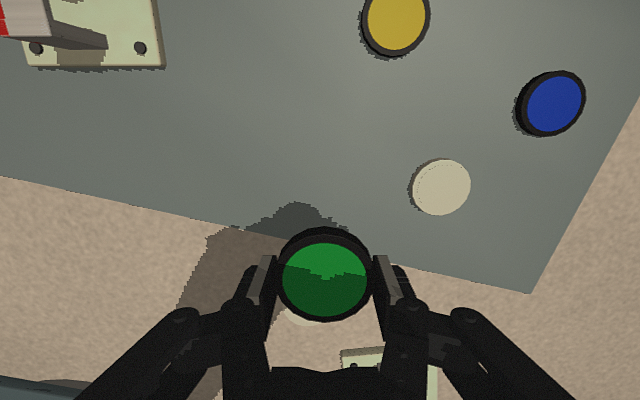

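Green is held flat between the fingers at (324,279), centred on the TCP. I'll carry it to a point short of the cell and measure the plate with the wrist camera.

>>> {"api": "send_rows", "payload": {"moves": [{"gripper":0.7,"dx":20,"dy":-43,"dz":-30,"turn":0},{"gripper":0.7,"dx":40,"dy":-86,"dz":-40,"turn":0},{"gripper":0.7,"dx":60,"dy":-129,"dz":-40,"turn":0},{"gripper":0.7,"dx":77,"dy":-172,"dz":-40,"turn":0},{"gripper":0.7,"dx":77,"dy":-172,"dz":-40,"turn":0},{"gripper":0.7,"dx":77,"dy":-172,"dz":-40,"turn":0}]}}

```text
clock: 10.48
position: [0.4302, -0.0205, 0.1585]
ee_rot: [-180.0, 0.2, 14.1]
ft_force: [0.0, -0.6, 0.3]
gripper_width: 0.57
finger_force: 31.4
```

```bash
python3 - <<'E'
from h import *
w=snap('wrist','w6'); st=robot.read_state(); go(st,[.528,.0045,.033],14)
h=cv2.cvtColor(w['image'],cv2.COLOR_RGB2HSV)
m=cv2.inRange(h,np.array((22,15,110)),np.array((45,90,255)))
for a,c,b in blobs(m,1500):
    P=np.array([at(w,*q,.012)[:2] for q in np.argwhere(b)[:,::-1]],np.float32); r=cv2.minAreaRect(P); print(a,c,np.round(np.r_[r[0],r[1],r[2]],4), np.argwhere(b).min(0),np.argwhere(b).max(0))
# red stops in wrist and scene
m=cv2.inRange(h,np.array((0,150,60)),np.array((5,255,255)))|cv2.inRange(h,np.array((174,150,60)),np.array((179,255,255)))
for a,c,b in blobs(m,30): print('red',a,c,at(w,*c,.06).round(4))
print(h[int(proj(w,[.528,.0045,.036])[1]),int(proj(w,[.528,.0045,.036])[0])], proj(w,[.528,.0045,.036]))
cv2.imwrite('pics/w6c.png',w['image'][:,:,::-1])
E
```

```text
pos [ 0.4303 -0.0211  0.1588] rot [-1.7999e+02  1.4000e-01  1.3980e+01] q1,q7 [ 10.7 -85.8] t 10.525 shift [101.2  -1.2 125.5] turn -0.0
46275 [398.9, 79.2] [ 0.5173 -0.0681  0.1697  0.4036 14.0025] [  0 159] [199 630]
red 153 [342.0, 8.0] [0.5699 0.002  0.06  ]
red 33 [339.8, 20.1] [0.5626 0.0015 0.06  ]
red 252 [306.8, 137.5] [0.4794 0.0058 0.06  ]
[ 18  41 148] (np.float64(323.6254419449385), np.float64(74.09353395677175))
```

```bash
python3 - <<'E'
from h import *
w=load('wrist6') if 0 else load('w6')
h=cv2.cvtColor(w['image'],cv2.COLOR_RGB2HSV)
print([h[150,u].tolist() for u in range(150,500,25)])
m=cv2.inRange(h,np.array((10,28,110)),np.array((22,70,200)))
for a,c,b in blobs(cv2.morphologyEx(m,cv2.MORPH_OPEN,np.ones((5,5))),500):
    P=np.array([at(w,*q,.036)[:2] for q in np.argwhere(b)[:,::-1]],np.float32); cc,r=cv2.minEnclosingCircle(P)
    print('platen?',a,c,np.round(cc,4),round(r,4))
for v0 in (140,155,170):
  m=cv2.inRange(h,np.array((20,10,v0)),np.array((50,90,255)))
  for a,c,b in blobs(m,2500):
    P=np.array([at(w,*q,.012)[:2] for q in np.argwhere(b)[:,::-1]],np.float32); r=cv2.minAreaRect(P); print(v0,a,c,np.round(np.r_[r[0],r[1],r[2]],4))
E
```

```text
[[55, 14, 112], [47, 20, 115], [50, 19, 118], [43, 15, 117], [50, 20, 117], [33, 48, 186], [23, 57, 112], [24, 29, 183], [36, 48, 190], [33, 49, 192], [47, 19, 122], [44, 22, 125], [48, 20, 125], [47, 15, 123]]
platen? 2956 [323.6, 74.2] [0.5272 0.0046] 0.024
platen? 30912 [80.9, 289.7] [0.2308 0.1813] 0.1737
platen? 11421 [555.3, 340.5] [ 0.3215 -0.2812] 0.164
platen? 5915 [325.9, 341.4] [ 0.2702 -0.0601] 0.0715
platen? 788 [439.7, 385.7] [ 0.2446 -0.2086] 0.0331
140 11511 [326.2, 81.8] [5.21700e-01 2.70000e-03 1.27100e-01 9.90000e-02 1.40969e+01]
155 11384 [326.2, 81.7] [5.21700e-01 2.80000e-03 1.27000e-01 9.88000e-02 1.40869e+01]
170 11205 [326.0, 81.4] [5.22200e-01 2.80000e-03 1.26100e-01 9.86000e-02 1.40796e+01]
```

The platen is a clean fit: centre (0.5272, 0.0046), radius 24.0 mm, cell yaw 14.1°. Now I'll place the green filter.

>>> {"api": "send_rows", "payload": {"moves": [{"gripper":0.7,"dx":50,"dy":-1.3,"dz":0,"turn":0},{"gripper":0.7,"dx":100,"dy":-1.3,"dz":20,"turn":0},{"gripper":0.7,"dx":100.5,"dy":-1.3,"dz":60,"turn":0},{"gripper":0.7,"dx":100.5,"dy":-1.3,"dz":100,"turn":0},{"gripper":0.7,"dx":100.5,"dy":-1.3,"dz":118,"turn":0},{"gripper":0.7,"dx":100.5,"dy":-1.3,"dz":123,"turn":0},{"gripper":0.7,"dx":100.5,"dy":-1.3,"dz":124,"turn":0},{"gripper":0.7,"dx":100.5,"dy":-1.3,"dz":124,"turn":0}]}}

```text
clock: 11.52
position: [0.5294, 0.0055, 0.0369]
ee_rot: [180.0, -0.1, 14.0]
ft_force: [0.5, 0.2, -0.9]
gripper_width: 0.565
finger_force: 31.4
```

```bash
python3 - <<'E'
from h import *
st=robot.read_state(); go(st,[.5273,.0046,.033],14.1); print(st['ft_force'])
w=snap('wrist','w7')
for a,c,b in blobs(masks(w)['green'],60): print(c,[at(w,*c,z).round(4) for z in (.046,.048)])
E
```

```text
pos [0.5294 0.0055 0.0369] rot [ 1.7997e+02 -1.2000e-01  1.4030e+01] q1,q7 [  4.  -93.3] t 11.525 shift [-2.2  0.3  3.9] turn -0.1
[ 0.47135815  0.15242776 -0.89019206]
[324.3, 279.1] [array([0.5262, 0.0046, 0.046 ]), array([0.5274, 0.0049, 0.048 ])]
```

>>> {"api": "send_rows", "payload": {"moves": [{"gripper":0.7,"dx":-1,"dy":0,"dz":0.5,"turn":0},{"gripper":0.7,"dx":-1,"dy":0,"dz":1.5,"turn":0},{"gripper":0.7,"dx":-1,"dy":0,"dz":2,"turn":0},{"gripper":0.7,"dx":-1,"dy":0,"dz":2,"turn":0}]}}

```text
clock: 12.08
position: [0.5274, 0.0053, 0.0337]
ee_rot: [-180.0, 0.0, 14.1]
ft_force: [0.1, 0.0, -0.5]
gripper_width: 0.568
finger_force: 31.4
```

>>> {"api": "send_rows", "payload": {"moves": [{"gripper":0.7,"dx":0,"dy":0.5,"dz":0.5,"turn":0},{"gripper":0.7,"dx":0,"dy":0.5,"dz":1,"turn":0},{"gripper":0.7,"dx":0,"dy":0.5,"dz":1.5,"turn":0}]}}

```text
clock: 12.45
position: [0.5275, 0.0048, 0.0322]
ee_rot: [180.0, 0.0, 14.0]
ft_force: [-0.3, -0.3, -0.1]
gripper_width: 0.568
finger_force: 31.4
```

>>> {"api": "send_rows", "payload": {"moves": [{"gripper":0.7,"dx":0,"dy":0,"dz":0.5,"turn":0},{"gripper":0.7,"dx":0,"dy":0,"dz":1,"turn":0},{"gripper":0.7,"dx":0,"dy":0,"dz":1.5,"turn":0}]}}

```text
clock: 12.82
position: [0.5275, 0.0048, 0.0309]
ee_rot: [180.0, 0.0, 14.0]
ft_force: [-1.3, -0.3, 3.2]
gripper_width: 0.571
finger_force: 31.7
```

It has made contact with the platen at about 3 N. I'll release and retreat.

>>> {"api": "send_rows", "payload": {"moves": [{"gripper":0.38,"dx":0,"dy":0,"dz":-0.5,"turn":0},{"gripper":0.3,"dx":0,"dy":0,"dz":-0.5,"turn":0},{"gripper":0.2,"dx":0,"dy":0,"dz":-0.5,"turn":0},{"gripper":0.15,"dx":0,"dy":0,"dz":-0.5,"turn":0},{"gripper":0.15,"dx":0,"dy":0,"dz":-60,"turn":0},{"gripper":0.15,"dx":0,"dy":0,"dz":-120,"turn":0},{"gripper":0.15,"dx":0,"dy":0,"dz":-120,"turn":0}]}}

```text
clock: 13.7
position: [0.531, 0.0051, 0.1554]
ee_rot: [179.9, -0.5, 14.0]
ft_force: [0.1, 0.9, -0.2]
gripper_width: 0.85
finger_force: 0.0
```

```bash
python3 - <<'E'
from h import *
st=robot.read_state(); go(st,[.5447,-.2222,.02],14.1); print(st['gripper_width'])
for n in('wrist','scene','top'):
  w=snap(n,n+'8')
  for k in ('green','amber'):
    for a,c,b in blobs(masks(w)[k],20): print(n,k,a,c,[at(w,*c,z).round(4) for z in (.01,.046)])
E
```

```text
pos [0.531  0.0051 0.1554] rot [179.89  -0.51  14.03] q1,q7 [  7.  -89.7] t 13.7 shift [-43.  223.5 135.4] turn -0.1
0.85036843040234
wrist green 1697 [323.3, 205.0] [array([0.5153, 0.0019, 0.01  ]), array([0.5272, 0.0048, 0.046 ])]
wrist amber 26 [565.4, 5.5] [array([ 0.73  , -0.1486,  0.01  ]), array([ 0.7152, -0.127 ,  0.046 ])]
wrist amber 33 [569.1, 29.2] [array([ 0.7151, -0.1599,  0.01  ]), array([ 0.7022, -0.1369,  0.046 ])]
wrist amber 1205 [543.5, 229.1] [array([ 0.5444, -0.2226,  0.01  ]), array([ 0.5526, -0.1919,  0.046 ])]
scene green 113 [464.0, 187.4] [array([0.68  , 0.3881, 0.01  ]), array([0.7023, 0.3396, 0.046 ])]
scene green 112 [341.1, 216.1] [array([0.498 , 0.0377, 0.01  ]), array([0.5278, 0.0037, 0.046 ])]
scene amber 159 [284.8, 273.7] [array([ 0.5456, -0.2231,  0.01  ]), array([ 0.5735, -0.2464,  0.046 ])]
top amber 150 [396.4, 186.8] [array([ 0.5449, -0.2217,  0.01  ]), array([ 0.5406, -0.2151,  0.046 ])]
```

Green is centred on the platen at (0.5272, 0.0048). Now amber, at (0.5445, −0.2224).

>>> {"api": "send_rows", "payload": {"moves": [{"gripper":0.3,"dx":-10,"dy":56,"dz":0,"turn":0},{"gripper":0.33,"dx":-19,"dy":112,"dz":0,"turn":0},{"gripper":0.33,"dx":-29,"dy":168,"dz":0,"turn":0},{"gripper":0.33,"dx":-39,"dy":224,"dz":20,"turn":0},{"gripper":0.33,"dx":-39,"dy":224,"dz":60,"turn":0},{"gripper":0.33,"dx":-39,"dy":224,"dz":110,"turn":0},{"gripper":0.33,"dx":-39,"dy":224,"dz":110,"turn":0},{"gripper":0.33,"dx":-39,"dy":224,"dz":110,"turn":0}]}}

```text
clock: 14.85
position: [0.5445, -0.2218, 0.0414]
ee_rot: [180.0, -0.0, 14.1]
ft_force: [0.7, -0.1, -0.2]
gripper_width: 0.669
finger_force: 0.0
```

```bash
python3 - <<'E'
from h import *
st=robot.read_state(); go(st,[.5445,-.2224,-.003],14.1); print(st['gripper_width'])
w=snap('wrist','w9')
for a,c,b in blobs(masks(w)['amber'],300): print(a,c,at(w,*c,.01).round(4))
E
```

```text
pos [ 0.5445 -0.2218  0.0414] rot [ 1.800e+02 -1.000e-02  1.407e+01] q1,q7 [ 25.7 -67.5] t 14.85 shift [-0.2  0.6 44.4] turn -0.0
0.6690849993195668
2293 [324.0, 231.8] [ 0.549  -0.2205  0.01  ]
```

>>> {"api": "send_rows", "payload": {"moves": [{"gripper":0.35,"dx":0,"dy":0.6,"dz":20,"turn":0},{"gripper":0.35,"dx":0,"dy":0.6,"dz":38,"turn":0},{"gripper":0.35,"dx":0,"dy":0.6,"dz":42,"turn":0},{"gripper":0.35,"dx":0,"dy":0.6,"dz":44,"turn":0},{"gripper":0.35,"dx":0,"dy":0.6,"dz":44,"turn":0},{"gripper":0.45,"dx":0,"dy":0.6,"dz":44,"turn":0},{"gripper":0.6,"dx":0,"dy":0.6,"dz":44,"turn":0},{"gripper":0.7,"dx":0,"dy":0.6,"dz":44,"turn":0},{"gripper":0.7,"dx":0,"dy":0.6,"dz":44,"turn":0}], "newtons": 30}}

```text
clock: 16.02
position: [0.5446, -0.2227, -0.0026]
ee_rot: [180.0, -0.0, 14.0]
ft_force: [-0.6, 0.9, 5.7]
gripper_width: 0.569
finger_force: 31.0
```

Amber is gripped. I'll lift it, carry it over the cell, and lower it to just above the stack.

>>> {"api": "send_rows", "payload": {"moves": [{"gripper":0.7,"dx":0,"dy":0,"dz":-40,"turn":0},{"gripper":0.7,"dx":0,"dy":0,"dz":-100,"turn":0},{"gripper":0.7,"dx":9,"dy":-50,"dz":-130,"turn":0},{"gripper":0.7,"dx":18,"dy":-106,"dz":-130,"turn":0},{"gripper":0.7,"dx":28,"dy":-162,"dz":-130,"turn":0},{"gripper":0.7,"dx":38.5,"dy":-224.5,"dz":-130,"turn":0},{"gripper":0.7,"dx":38.5,"dy":-224.5,"dz":-100,"turn":0},{"gripper":0.7,"dx":38.5,"dy":-224.5,"dz":-65,"turn":0},{"gripper":0.7,"dx":38.5,"dy":-224.5,"dz":-55,"turn":0},{"gripper":0.7,"dx":38.5,"dy":-224.5,"dz":-52,"turn":0},{"gripper":0.7,"dx":38.5,"dy":-224.5,"dz":-52,"turn":0},{"gripper":0.7,"dx":38.5,"dy":-224.5,"dz":-52,"turn":0}]}}

```text
clock: 17.52
position: [0.5279, 0.0045, 0.0497]
ee_rot: [180.0, -0.1, 14.0]
ft_force: [0.2, -0.6, -0.2]
gripper_width: 0.564
finger_force: 31.2
```

```bash
python3 - <<'E'
from h import *
st=robot.read_state(); go(st,[.5273,.0047,.043],14.1); print(st['gripper_width'],st['finger_force'])
w=snap('wrist','w10')
for a,c,b in blobs(masks(w)['amber'],300): print(a,c,(rot(st['ee_rot']).T@(at(w,*c,st['position'][2]+.0135)-st['position'])*1000).round(1),cv2.boundingRect(b))
w=load('w7')
for a,c,b in blobs(masks(w)['green'],300): print('green',a,c,cv2.boundingRect(b))
E
```

```text
pos [0.5279 0.0045 0.0497] rot [ 1.7998e+02 -1.0000e-01  1.4020e+01] q1,q7 [  4.2 -92.5] t 17.525 shift [-0.5 -0.4  6.7] turn -0.1
0.5638006518180786 31.24843418598175
2026 [326.6, 258.9] [ 10.7   1.1 -13.5] (285, 240, 81, 41)
green 4842 [324.3, 279.1] (283, 243, 84, 73)
```

>>> {"api": "send_rows", "payload": {"moves": [{"gripper":0.7,"dx":-1,"dy":0,"dz":3,"turn":0},{"gripper":0.7,"dx":-1,"dy":0,"dz":5.5,"turn":0},{"gripper":0.7,"dx":-1,"dy":0,"dz":6.5,"turn":0},{"gripper":0.7,"dx":-1,"dy":0,"dz":6.5,"turn":0}]}}

```text
clock: 18.08
position: [0.5261, 0.0043, 0.0423]
ee_rot: [180.0, 0.0, 14.0]
ft_force: [-0.4, -0.7, 3.1]
gripper_width: 0.569
finger_force: 31.5
```

Contact at 3 N. I'll release and retreat.

>>> {"api": "send_rows", "payload": {"moves": [{"gripper":0.38,"dx":0,"dy":0,"dz":-0.5,"turn":0},{"gripper":0.3,"dx":0,"dy":0,"dz":-0.5,"turn":0},{"gripper":0.2,"dx":0,"dy":0,"dz":-0.5,"turn":0},{"gripper":0.15,"dx":0,"dy":0,"dz":-0.5,"turn":0},{"gripper":0.15,"dx":0,"dy":0,"dz":-60,"turn":0},{"gripper":0.15,"dx":0,"dy":0,"dz":-110,"turn":0},{"gripper":0.15,"dx":0,"dy":0,"dz":-110,"turn":0}]}}

```text
clock: 18.95
position: [0.529, 0.0046, 0.1561]
ee_rot: [179.9, -0.4, 14.0]
ft_force: [0.6, -0.6, 0.3]
gripper_width: 0.848
finger_force: 0.0
```

```bash
python3 - <<'E'
from h import *
st=robot.read_state(); go(st,[.39,.27,.2],35)
for n in('wrist','scene','top'):
  w=snap(n,n+'11')
  for k in ('green','amber'):
    for a,c,b in blobs(masks(w)[k],20): print(n,k,a,c,at(w,*c,.056).round(4))
E
```

```text
pos [0.529  0.0046 0.1561] rot [179.91  -0.43  14.03] q1,q7 [  6.8 -89.4] t 18.95 shift [ -70.2 -291.1  -44.9] turn -21.0
wrist amber 33 [569.8, 26.3] [ 0.6985 -0.131   0.056 ]
wrist amber 1807 [323.4, 207.3] [0.5261 0.0044 0.056 ]
scene green 119 [463.9, 187.3] [0.708  0.3264 0.056 ]
scene amber 118 [341.0, 213.4] [0.5283 0.0027 0.056 ]
```

Amber is centred at (0.526, 0.0044). Next I'll move above the cap and measure it from the wrist.

>>> {"api": "send_rows", "payload": {"moves": [{"gripper":0.15,"dx":7,"dy":-58,"dz":-30,"turn":-5},{"gripper":0.15,"dx":14,"dy":-116,"dz":-50,"turn":-10},{"gripper":0.15,"dx":21,"dy":-175,"dz":-50,"turn":-15},{"gripper":0.15,"dx":28,"dy":-234,"dz":-50,"turn":-20},{"gripper":0.15,"dx":36,"dy":-293,"dz":-50,"turn":-20},{"gripper":0.15,"dx":43,"dy":-351,"dz":-50,"turn":-20},{"gripper":0.15,"dx":43,"dy":-351,"dz":-50,"turn":-20},{"gripper":0.15,"dx":43,"dy":-351,"dz":-50,"turn":-20},{"gripper":0.15,"dx":43,"dy":-351,"dz":-50,"turn":-20}]}}

```text
clock: 20.23
position: [0.4832, 0.3531, 0.2014]
ee_rot: [179.9, 0.1, 33.9]
ft_force: [0.3, 0.2, 0.1]
gripper_width: 0.85
finger_force: 0.0
```

```bash
python3 - <<'E'
from h import *
w=snap('wrist','w12'); st=robot.read_state(); go(st,[.4827,.3556,.2],34)
h=cv2.cvtColor(w['image'],cv2.COLOR_RGB2HSV)
m=cv2.inRange(h,np.array((5,150,60)),np.array((16,255,255)))
for a,c,b in blobs(m,60):
  for z in (.006,.056):
    P=np.array([at(w,*q,z)[:2] for q in np.argwhere(b)[:,::-1]],np.float32); r=cv2.minAreaRect(P); print(a,c,z,at(w,*c,z).round(4),np.round(np.r_[r[0],r[1],r[2]],4))
cv2.imwrite('pics/w12c.png',w['image'][:,:,::-1])
E
```

```text
pos [0.4833 0.3533 0.2018] rot [1.7994e+02 7.0000e-02 3.3900e+01] q1,q7 [ -22.8 -108.1] t 20.275 shift [ 0.8 -2.2  1.7] turn -0.1
259 [320.0, 144.2] 0.006 [0.5098 0.3767 0.006 ] [5.08500e-01 3.75900e-01 2.06000e-02 1.54000e-02 3.38586e+01]
259 [320.0, 144.2] 0.056 [0.5161 0.3801 0.056 ] [5.15000e-01 3.79400e-01 1.76000e-02 1.31000e-02 3.38587e+01]
505 [319.6, 185.8] 0.006 [0.4703 0.351  0.006 ] [4.69700e-01 3.50800e-01 4.27000e-02 1.50000e-02 3.39713e+01]
505 [319.6, 185.8] 0.056 [0.4824 0.3582 0.056 ] [4.81900e-01 3.58100e-01 3.64000e-02 1.28000e-02 3.39713e+01]
```

View pics/w12c.png

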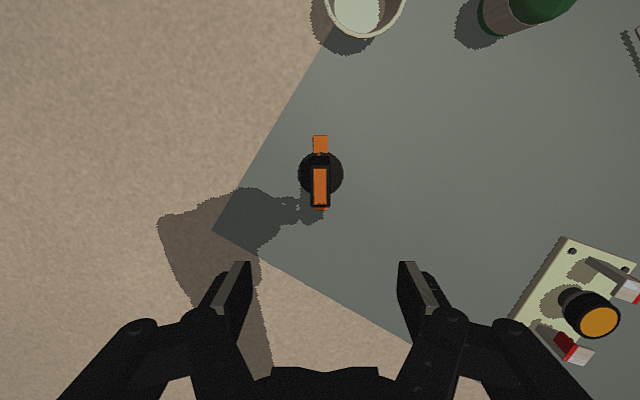

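The wrist view shows the handle's orange top at (320,186) and the far ear at (320,144). That puts the cap axis at (0.482, 0.358) and the ears at 34°. I'll descend and grip.

>>> {"api": "send_rows", "payload": {"moves": [{"gripper":0.35,"dx":1.5,"dy":-4.6,"dz":40,"turn":0},{"gripper":0.35,"dx":1.5,"dy":-4.6,"dz":90,"turn":0},{"gripper":0.35,"dx":1.5,"dy":-4.6,"dz":130,"turn":0},{"gripper":0.35,"dx":1.5,"dy":-4.6,"dz":155,"turn":0},{"gripper":0.35,"dx":1.5,"dy":-4.6,"dz":161,"turn":0},{"gripper":0.35,"dx":1.5,"dy":-4.6,"dz":161,"turn":0},{"gripper":0.35,"dx":1.5,"dy":-4.6,"dz":161,"turn":0}]}}

```text
clock: 21.15
position: [0.4822, 0.3604, 0.0426]
ee_rot: [-180.0, -0.1, 34.0]
ft_force: [0.2, -0.4, -0.2]
gripper_width: 0.652
finger_force: 0.0
```

```bash
python3 - <<'E'
from h import *
st=robot.read_state(); go(st,[.482,.358,.041],34); print(st['gripper_width'],st['ft_force'])
E
```

```text
pos [0.4822 0.3604 0.0426] rot [-1.7999e+02 -1.3000e-01  3.4020e+01] q1,q7 [ -26.6 -113.7] t 21.15 shift [-1.5  1.8  1.6] turn 0.0
0.6518792844806487 [ 0.2375394  -0.41263094 -0.19626157]
```

>>> {"api": "send_rows", "payload": {"moves": [{"gripper":0.35,"dx":-1.5,"dy":1.8,"dz":1.5,"turn":0},{"gripper":0.6,"dx":-1.5,"dy":1.8,"dz":1.5,"turn":0},{"gripper":0.8,"dx":-1.5,"dy":1.8,"dz":1.5,"turn":0},{"gripper":1,"dx":-1.5,"dy":1.8,"dz":1.5,"turn":0},{"gripper":1,"dx":-1.5,"dy":1.8,"dz":1.5,"turn":0},{"gripper":1,"dx":-1.5,"dy":1.8,"dz":1.5,"turn":0}], "newtons": 80}}

```text
clock: 21.9
position: [0.4813, 0.3576, 0.0402]
ee_rot: [180.0, -0.0, 34.0]
ft_force: [-1.5, -2.2, 6.1]
gripper_width: 0.213
finger_force: 78.6
```

The cap is gripped. I'll lift it, carry it to the cell, and turn it so the ears are square across the claws at yaw 104°.

>>> {"api": "send_rows", "payload": {"moves": [{"gripper":1,"dx":0,"dy":0,"dz":-40,"turn":0},{"gripper":1,"dx":0,"dy":0,"dz":-90,"turn":0},{"gripper":1,"dx":-15,"dy":30,"dz":-110,"turn":-8},{"gripper":1,"dx":-39,"dy":78,"dz":-110,"turn":-17},{"gripper":1,"dx":-63,"dy":126,"dz":-110,"turn":-26},{"gripper":1,"dx":-87,"dy":174,"dz":-110,"turn":-35},{"gripper":1,"dx":-111,"dy":222,"dz":-110,"turn":-44},{"gripper":1,"dx":-135,"dy":270,"dz":-110,"turn":-53},{"gripper":1,"dx":-159,"dy":318,"dz":-110,"turn":-62},{"gripper":1,"dx":-159,"dy":318,"dz":-110,"turn":-70},{"gripper":1,"dx":-159,"dy":318,"dz":-110,"turn":-70},{"gripper":1,"dx":-159,"dy":318,"dz":-110,"turn":-70},{"gripper":1,"dx":-159,"dy":318,"dz":-110,"turn":-70}]}}

```text
clock: 23.52
position: [0.5272, 0.0061, 0.1498]
ee_rot: [-180.0, -0.0, 104.1]
ft_force: [0.8, 0.4, -1.5]
gripper_width: 0.213
finger_force: 79.0
```

```bash
python3 - <<'E'
from h import *
st=robot.read_state(); go(st,[.5272,.0046,.1],104.1); print(st['gripper_width'],st['finger_force'])
w=snap('wrist','w14')
h=cv2.cvtColor(w['image'],cv2.COLOR_RGB2HSV)
m=cv2.inRange(h,np.array((5,150,60)),np.array((16,255,255)))
z0=st['position'][2]-.0402
for a,c,b in blobs(m,60):
  for z in (z0+.006,z0+.056):
    P=np.array([at(w,*q,z)[:2] for q in np.argwhere(b)[:,::-1]],np.float32); r=cv2.minAreaRect(P); print(a,c,z.round(3),at(w,*c,z).round(4),np.round(np.r_[r[0],r[1],r[2]],4))
E
```

```text
pos [0.5272 0.0061 0.1498] rot [-1.8000e+02 -1.0000e-02  1.0406e+02] q1,q7 [ 24.5 -12.8] t 23.525 shift [-1.4 -0.4 49.8] turn -0.0
0.21262776588776747 78.95818591117859
960 [323.4, 184.7] 0.116 [0.5175 0.0398 0.1156] [ 0.5157  0.0389  0.0253  0.0218 12.1951]
960 [323.4, 184.7] 0.166 [0.5143 0.0531 0.1656] [ 0.513   0.0525  0.0182  0.0157 12.1951]
1737 [324.0, 278.4] 0.116 [ 0.5335 -0.0229  0.1156] [ 0.5338 -0.0244  0.0173  0.0509 14.0293]
1737 [324.0, 278.4] 0.166 [0.5258 0.008  0.1656] [5.26100e-01 7.00000e-03 1.25000e-02 3.67000e-02 1.40295e+01]
```

>>> {"api": "send_rows", "payload": {"moves": [{"gripper":1,"dx":-2,"dy":-0.4,"dz":20,"turn":0},{"gripper":1,"dx":-2,"dy":-0.4,"dz":40,"turn":0},{"gripper":1,"dx":-2,"dy":-0.4,"dz":48,"turn":0},{"gripper":1,"dx":-2,"dy":-0.4,"dz":51,"turn":0},{"gripper":1,"dx":-2,"dy":-0.4,"dz":51,"turn":0},{"gripper":1,"dx":-2,"dy":-0.4,"dz":51,"turn":0}]}}

```text
clock: 24.32
position: [0.5279, 0.0032, 0.0992]
ee_rot: [179.9, 0.0, 104.0]
ft_force: [-0.4, 1.0, -2.2]
gripper_width: 0.212
finger_force: 79.0
```

>>> {"api": "send_rows", "payload": {"moves": [{"gripper":1,"dx":0.3,"dy":-0.4,"dz":2,"turn":0},{"gripper":1,"dx":0.3,"dy":-0.4,"dz":4,"turn":0},{"gripper":1,"dx":0.3,"dy":-0.4,"dz":6,"turn":0},{"gripper":1,"dx":0.3,"dy":-0.4,"dz":8,"turn":0},{"gripper":1,"dx":0.3,"dy":-0.4,"dz":10,"turn":0},{"gripper":1,"dx":0.3,"dy":-0.4,"dz":11,"turn":0},{"gripper":1,"dx":0.3,"dy":-0.4,"dz":11,"turn":0},{"gripper":1,"dx":0.3,"dy":-0.4,"dz":11,"turn":0}]}}

```text
clock: 25.32
position: [0.5273, 0.0033, 0.088]
ee_rot: [180.0, 0.0, 104.0]
ft_force: [0.2, -1.8, 6.3]
gripper_width: 0.209
finger_force: 79.9
```

>>> {"api": "send_rows", "payload": {"moves": [{"gripper":1,"dx":0,"dy":0,"dz":1,"turn":0},{"gripper":1,"dx":0,"dy":0,"dz":2,"turn":0},{"gripper":1,"dx":0,"dy":0,"dz":3,"turn":0},{"gripper":1,"dx":0,"dy":0,"dz":3.5,"turn":0},{"gripper":1,"dx":0,"dy":0,"dz":3.5,"turn":0}]}}

```text
clock: 25.95
position: [0.5277, 0.0033, 0.0859]
ee_rot: [180.0, 0.1, 104.1]
ft_force: [-4.2, -1.6, 20.4]
gripper_width: 0.211
finger_force: 81.9
```

The platen is at its hard stop, with 20 N showing. Now the quarter turn clockwise.

>>> {"api": "send_rows", "payload": {"moves": [{"gripper":1,"dx":0,"dy":0,"dz":0,"turn":8},{"gripper":1,"dx":0,"dy":0,"dz":0,"turn":16},{"gripper":1,"dx":0,"dy":0,"dz":0,"turn":24},{"gripper":1,"dx":0,"dy":0,"dz":0,"turn":32},{"gripper":1,"dx":0,"dy":0,"dz":0,"turn":40},{"gripper":1,"dx":0,"dy":0,"dz":0,"turn":48},{"gripper":1,"dx":0,"dy":0,"dz":0,"turn":56},{"gripper":1,"dx":0,"dy":0,"dz":0,"turn":64}]}}

```text
clock: 26.95
position: [0.5289, 0.0033, 0.086]
ee_rot: [179.9, -0.2, 39.8]
ft_force: [-1.5, -1.7, 15.1]
gripper_width: 0.208
finger_force: 81.2
```

>>> {"api": "send_rows", "payload": {"moves": [{"gripper":1,"dx":0,"dy":0,"dz":0,"turn":7},{"gripper":1,"dx":0,"dy":0,"dz":0,"turn":14},{"gripper":1,"dx":0,"dy":0,"dz":0,"turn":20},{"gripper":1,"dx":0,"dy":0,"dz":0,"turn":24},{"gripper":1,"dx":0,"dy":0,"dz":0,"turn":26},{"gripper":1,"dx":0,"dy":0,"dz":0,"turn":26},{"gripper":1,"dx":0,"dy":0,"dz":0,"turn":26}]}}

```text
clock: 27.82
position: [0.529, 0.0038, 0.086]
ee_rot: [180.0, -0.2, 14.1]
ft_force: [-1.4, -1.1, 15.7]
gripper_width: 0.211
finger_force: 81.3
```

```bash
python3 - <<'E'
from h import *
st=robot.read_state(); go(st,[.5272,.0046,.0855],14.1); print(st['gripper_width'],st['finger_force'],st['ft_force'])
w=snap('wrist','w15')
h=cv2.cvtColor(w['image'],cv2.COLOR_RGB2HSV)
m=cv2.inRange(h,np.array((5,150,60)),np.array((16,255,255)))
for a,c,b in blobs(m,60):
  for z in (.052,.102):
    P=np.array([at(w,*q,z)[:2] for q in np.argwhere(b)[:,::-1]],np.float32); r=cv2.minAreaRect(P); print(a,c,z,at(w,*c,z).round(4),np.round(np.r_[r[0],r[1],r[2]],4))
E
```

```text
pos [0.529  0.0038 0.086 ] rot [179.95  -0.22  14.12] q1,q7 [  4.8 -90.9] t 27.825 shift [-1.5 -1.2  0.5] turn 0.0
0.2108579196523335 81.2577474117279 [-1.36841379 -1.05947094 15.65583178]
298 [325.1, 197.4] 0.052 [0.5547 0.0097 0.052 ] [5.54200e-01 1.02000e-02 7.60000e-03 1.58000e-02 1.40735e+01]
298 [325.1, 197.4] 0.102 [0.57   0.0137 0.102 ] [5.69600e-01 1.41000e-02 5.50000e-03 1.14000e-02 1.40736e+01]
1728 [324.0, 278.4] 0.052 [ 0.4997 -0.0034  0.052 ] [ 4.9830e-01 -3.8000e-03  5.0800e-02  1.7200e-02  1.4065e+01]
1728 [324.0, 278.4] 0.102 [0.5304 0.0043 0.102 ] [5.2940e-01 4.0000e-03 3.6600e-02 1.2400e-02 1.4065e+01]
```

Ears are at 14.1° under the claws, the cap sits about 2–3 mm off the axis, the platen is at its hard stop (net push about 17 N), and the grip is 81 N. Handing in.

```bash
python3 -c "
from plant import robot
print(robot.job_done())"
```

```text
the job is handed in; nothing more can be done
None
```

I handed the job in at about 28 s: green then amber are on the platen, and the cap is pushed to the hard stop, turned under the claws and still gripped. `job_done()` gave no verdict. Under the cap I couldn't recheck the filters; both were within about 1.5 mm of the axis when placed.

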